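# Find the tin with the loose grinding ball and hold it out over the tray

## Task

Each of the three sealed tins on the bench mat holds a grinding ball; in two it is bedded in foam, in the third it has come loose and rattles. Check all three, one at a time, from left to right as the robot sees them: lift the tin a hand's breadth, shake it briskly lengthwise, to and fro, several times and, before you take the next, stand it back upright on the mat (if the last one, on the right, is the rattler, it may stay in the grip). Then hold the rattling tin out upright and still over the middle of the steel tray, about a hand's breadth above it, ready for a colleague to open, and finish still holding it, with the two quiet tins standing on the mat, no tin ever tipped over and nothing else disturbed.

Things in the scene. Friction and masses are not known exactly. Their poses are not given: they have to be found in the camera images.
- tin_left_c (a point): left one of three look-alike sealed rectangular aluminium tins in a row on the mat (left as the robot sees it, left is +y). 80 mm long (its x), 42 mm wide (its y), 44 mm high, straight sides, hinged lid that stays shut; square to the mat, its length pointing away from the robot. The point is its centre, 22 mm above its underside; z up.
- tin_mid_c (a point): middle one of three look-alike sealed rectangular aluminium tins in a row on the mat (middle as the robot sees it, left is +y). 80 mm long (its x), 42 mm wide (its y), 44 mm high, straight sides, hinged lid that stays shut; square to the mat, its length pointing away from the robot. The point is its centre, 22 mm above its underside; z up.
- tin_right_c (a point): right one of three look-alike sealed rectangular aluminium tins in a row on the mat (right as the robot sees it, left is +y). 80 mm long (its x), 42 mm wide (its y), 44 mm high, straight sides, hinged lid that stays shut; square to the mat, its length pointing away from the robot. The point is its centre, 22 mm above its underside; z up.
- tin_left: the same left tin, origin at the centre of its underside; 0.33 to 0.44 kg full, whichever it is. Inside: a 32 mm, 0.26 kg hard-metal ball, in two tins bedded fast in foam, in one (any of the three) loose: it can roll 42 mm along the tin's length, knocks on the end walls when the tin is shaken lengthwise, and after a sharp stroke and stop it lies at one end or the other.
- tin_mid: the same middle tin, origin at the centre of its underside; 0.33 to 0.44 kg full, whichever it is. Inside: a 32 mm, 0.26 kg hard-metal ball, in two tins bedded fast in foam, in one (any of the three) loose: it can roll 42 mm along the tin's length, knocks on the end walls when the tin is shaken lengthwise, and after a sharp stroke and stop it lies at one end or the other.
- tin_right: the same right tin, origin at the centre of its underside; 0.33 to 0.44 kg full, whichever it is. Inside: a 32 mm, 0.26 kg hard-metal ball, in two tins bedded fast in foam, in one (any of the three) loose: it can roll 42 mm along the tin's length, knocks on the end walls when the tin is shaken lengthwise, and after a sharp stroke and stop it lies at one end or the other.
- mat: grey rubber bench mat, 240 mm (its x, away from the robot) by 480 mm (its y) and 3 mm thick, fixed on the bench; origin at the centre of its underside. The tins stand on the half farther from the robot, 25 to 60 mm beyond its centre line, 100 to 200 mm apart, and a cork ring and a small jar on the nearer half.
- tray_c (a point): low open tray of stainless steel beyond the mat, 130 mm (its x) by 210 mm (its y), walls 22 mm high, fixed; the point is its centre at the height of its rim, 22 mm above the bench; z up. A spatula lies in it.
- tray: the same tray; origin at the centre of its underside, on the bench
- cork_ring: cork flask ring, 80 mm outside, 40 mm inside, 24 mm high, on the nearer half of the mat; origin at the centre of its underside. A bystander: leave it where it is.
- jar: white grease jar with a grey cap, 42 mm across, 42 mm high, on the nearer half of the mat; origin at the centre of its underside. A bystander: leave it where it is.
- spatula: flat steel lab spatula, 155 mm long, lying in the tray along its long side. A bystander: leave it where it is.
- wrench: steel wrench, 170 mm long, lying flat on the bench to the left. A bystander: leave it where it is.
- dewar_cover: white foam cover of a dewar: flat ring 116 mm across, 22 mm high, on the bench to the right. A bystander: leave it where it is.
- bead_jar: amber glass jar with black cap, 60 mm across, 85 mm high, on the bench to the right. A bystander: leave it where it is.
Things that resemble listed ones, but are neither listed nor needed, are in the scene too. What is shaped like the tin_right but green or yellow is not meant.

How it is judged:
On the way, in this order (a step that is already met when the one before it is completed fails the run):
1. the left tin, lifted clear with the other two standing on the mat, pauses or turns back, below 0.1 m/s (height (world z) of tin_left_c above 0.055 m and height (world z) of each of tin_mid_c, tin_right_c below 0.04 m and linear speed of tin_left below 0.1 m/s).
2. the left tin, lifted clear with the other two standing on the mat, moves briskly, in a stroke of the shake, above 0.18 m/s (height (world z) of tin_left_c above 0.055 m and height (world z) of each of tin_mid_c, tin_right_c below 0.04 m and linear speed of tin_left above 0.18 m/s).
3. the left tin, lifted clear with the other two standing on the mat, stops or turns back after the stroke, still lifted, below 0.1 m/s (all of step 1).
4. the middle tin, lifted clear with the other two standing on the mat, pauses or turns back, below 0.1 m/s (height (world z) of tin_mid_c above 0.055 m and height (world z) of each of tin_left_c, tin_right_c below 0.04 m and linear speed of tin_mid below 0.1 m/s).
5. the middle tin, lifted clear with the other two standing on the mat, moves briskly, in a stroke of the shake, above 0.18 m/s (height (world z) of tin_mid_c above 0.055 m and height (world z) of each of tin_left_c, tin_right_c below 0.04 m and linear speed of tin_mid above 0.18 m/s).
6. the middle tin, lifted clear with the other two standing on the mat, stops or turns back after the stroke, still lifted, below 0.1 m/s (all of step 4).
7. the right tin, lifted clear with the other two standing on the mat, pauses or turns back, below 0.1 m/s (height (world z) of tin_right_c above 0.055 m and height (world z) of each of tin_left_c, tin_mid_c below 0.04 m and linear speed of tin_right below 0.1 m/s).
8. the right tin, lifted clear with the other two standing on the mat, moves briskly, in a stroke of the shake, above 0.18 m/s (height (world z) of tin_right_c above 0.055 m and height (world z) of each of tin_left_c, tin_mid_c below 0.04 m and linear speed of tin_right above 0.18 m/s).
9. the right tin, lifted clear with the other two standing on the mat, stops or turns back after the stroke, still lifted, below 0.1 m/s (all of step 7).
At the end, for the whole second after the job is handed in: The tin with the loose ball is held by the fingers over the tray: centre within 50 mm across and 85 mm along of its middle, 65 to 250 mm above the rim, within 15 degrees of upright, still (below 0.03 m/s); the other two stand upright (within 7 degrees), at rest on the mat, untouched (((distance between ball_center and tin_left_c below 0.04 m and contact force between tin_left and the fingers above 1 N and x of tin_left_c in the frame of tray_c between -0.05 and 0.05 m and y of tin_left_c in the frame of tray_c between -0.085 and 0.085 m and z of tin_left_c in the frame of tray_c between 0.065 and 0.25 m and angle between tin_left_c's own z axis and vertical below 0.26 rad and linear speed of tin_left below 0.03 m/s and contact force between tin_left and tray below 0.05 N and (height (world z) of tin_mid_c between 0.019 and 0.031 m and angle between tin_mid_c's own z axis and vertical below 0.12 rad and x of tin_mid_c in the frame of mat between -0.125 and 0.125 m and y of tin_mid_c in the frame of mat between -0.245 and 0.245 m and linear speed of tin_mid below 0.02 m/s and contact force between tin_mid and the arm below 0.2 N and contact force between tin_mid and the fingers below 0.2 N) and (height (world z) of tin_right_c between 0.019 and 0.031 m and angle between tin_right_c's own z axis and vertical below 0.12 rad and x of tin_right_c in the frame of mat between -0.125 and 0.125 m and y of tin_right_c in the frame of mat between -0.245 and 0.245 m and linear speed of tin_right below 0.02 m/s and contact force between tin_right and the arm below 0.2 N and contact force between tin_right and the fingers below 0.2 N)) or (distance between ball_center and tin_mid_c below 0.04 m and contact force between tin_mid and the fingers above 1 N and x of tin_mid_c in the frame of tray_c between -0.05 and 0.05 m and y of tin_mid_c in the frame of tray_c between -0.085 and 0.085 m and z of tin_mid_c in the frame of tray_c between 0.065 and 0.25 m and angle between tin_mid_c's own z axis and vertical below 0.26 rad and linear speed of tin_mid below 0.03 m/s and contact force between tin_mid and tray below 0.05 N and (height (world z) of tin_left_c between 0.019 and 0.031 m and angle between tin_left_c's own z axis and vertical below 0.12 rad and x of tin_left_c in the frame of mat between -0.125 and 0.125 m and y of tin_left_c in the frame of mat between -0.245 and 0.245 m and linear speed of tin_left below 0.02 m/s and contact force between tin_left and the arm below 0.2 N and contact force between tin_left and the fingers below 0.2 N) and (height (world z) of tin_right_c between 0.019 and 0.031 m and angle between tin_right_c's own z axis and vertical below 0.12 rad and x of tin_right_c in the frame of mat between -0.125 and 0.125 m and y of tin_right_c in the frame of mat between -0.245 and 0.245 m and linear speed of tin_right below 0.02 m/s and contact force between tin_right and the arm below 0.2 N and contact force between tin_right and the fingers below 0.2 N)) or (distance between ball_center and tin_right_c below 0.04 m and contact force between tin_right and the fingers above 1 N and x of tin_right_c in the frame of tray_c between -0.05 and 0.05 m and y of tin_right_c in the frame of tray_c between -0.085 and 0.085 m and z of tin_right_c in the frame of tray_c between 0.065 and 0.25 m and angle between tin_right_c's own z axis and vertical below 0.26 rad and linear speed of tin_right below 0.03 m/s and contact force between tin_right and tray below 0.05 N and (height (world z) of tin_left_c between 0.019 and 0.031 m and angle between tin_left_c's own z axis and vertical below 0.12 rad and x of tin_left_c in the frame of mat between -0.125 and 0.125 m and y of tin_left_c in the frame of mat between -0.245 and 0.245 m and linear speed of tin_left below 0.02 m/s and contact force between tin_left and the arm below 0.2 N and contact force between tin_left and the fingers below 0.2 N) and (height (world z) of tin_mid_c between 0.019 and 0.031 m and angle between tin_mid_c's own z axis and vertical below 0.12 rad and x of tin_mid_c in the frame of mat between -0.125 and 0.125 m and y of tin_mid_c in the frame of mat between -0.245 and 0.245 m and linear speed of tin_mid below 0.02 m/s and contact force between tin_mid and the arm below 0.2 N and contact force between tin_mid and the fingers below 0.2 N)))); the arm keeps its last pose, push and grip.
It fails at once if a bystander is shifted by more than 40 mm (distance of any of cork_ring, jar, spatula, wrench, dewar_cover, bead_jar from where it was at the start of the episode above 0.04 m).
It fails at once if a tin is tipped over (past 70 degrees) (angle between any of tin_left_c, tin_mid_c, tin_right_c's own z axis and vertical above 1.22 rad).
It also fails if it takes over 72 s, if anything falls off the work surface, if the arm or the gripper's body presses on something with over 40 N, if the wrist force passes 120 N, or if a joint passes its speed limit or range.

## Robot

A 6-joint arm with a two-finger parallel gripper is mounted at the origin on the work surface. World frame = base frame: x ahead of the robot, y to its left, z up, the work surface at z = 0. Lengths are in m, angles in rad, forces in N, time in s.
With the tool pointing down it reaches from about 0.35 to 0.85 m from the base axis. Payload 8.1 kg.
Tool frame: the origin (TCP) lies on the centre line of the jaws, within the pads' length; the fingertips stand robot.finger_overhang ahead of it and the grasp point (between the pads) lies 5 mm behind it (robot.finger_overhang is the distance from the TCP to the fingertips, in m); z points along the fingers, y is the direction in which the jaws open and shut (so a half turn about z gives the same grasp; the last joint's range is limited). The gripper opens to 93 mm and grips with 3 to 60 N. Pads are 15 mm wide; open, the fingers measure 128 mm over their backs; the gripper's body (75 mm by 188 mm) begins 65 mm behind the grasp point.
Start: joints at [1.203, 0.13, 1.488, -0, 1.523, -0.085], TCP at [0.167, 0.576, 0.233] pointing down, gripper open.
Joint ranges: [-2.96, 2.96], [-0.89, 2.26], [0.02, 2.5], [-1.34, 4.48], [0, 2.73], [-2.66, 2.66]. Speed limits (rad/s): [2.39, 2.39, 2.79, 3.14, 3.14, 3.14].

## Interface

Orientations are given as a rotation vector (axis times angle).
In Python, from plant import robot gives the robot as it stands. The module is installed in compiled form; this text tells all that it offers.
- The arm moves only by the tool carry_out, never from a script. Its argument "commands" is a list that holds one entry, the list of rows, each a list of 4 numbers: the shift along the tool's x, y, z in cm, then the turn about the tool's z in degrees. In form: [[[tx, ty, tz, roll], ...]]. A call has 1 to 20 rows; each row shifts and turns the commanded pose from where the row before left it, along the tool's axes as they then stand; what a row does not reach is not made up. A row lasts 1/12 s, in which the tool goes at most 41.7 mm and 7.16 degrees, less where a joint would pass 70% of its speed; a pose out of reach is approached as far as the arm can. A call is refused whole if a number of a shift passes 4.17 or a number of a turn 7.16, either way. A call with a gripper value outside its range is refused whole. "claw" is the finger opening in cm, from 0 to 9.3, set as the call begins (left out, the last holds). The fingers move at their own pace and stop on an object; "grip_force" is the grip in N (left out, the last holds). Time passes only in rows, so rows that do not move let the fingers close. It gives the time, the measured TCP pose, the force and the opening at its end, in the units of the state.
- robot.read_state(): the state, without advancing time (a new reading comes with each control period).
- robot.read_camera(name): name is "side" or "top" or "wrist"; returns the picture (384x512x3 uint8, red, green, blue); there is no depth.
- robot.camera_params(name): a dict with "mtx" (3x3 intrinsics, pixels), "R" (3x3) and "t" (3): a world point X has camera coordinates R X + t. Camera axes: x right, y down, z forward; pixel columns grow to the right and rows downward; lengths in m; the calibration is good to about 2 mm. A picture is of the moment at which its call begins: read the wrist's pose just before it. camera_params takes no time and is no camera call; for the wrist camera it gives the pose at the moment of the call.
- robot.close_job(): hands the job in, once; it reports no verdict.
The state is a dict: "t": time; "q": joint angles; "dq": joint speeds; "joint_torque": joint torques, N m; "tool_pos": TCP position; "orientation": TCP orientation; "force": force on the tool from outside, world axes, zero at the start; "wrist_torque": the same for the moment, N m; "opening": finger opening in m.
Only numpy, scipy, OpenCV 4.12 (cv2) and the standard library are available. Lean on these libraries where they do the work, as an engineer would, in place of code of your own. Each camera call takes 0.05 s, during which the arm holds its last target.

## Working session

There is one attempt and no reset: what is moved stays moved. The work goes in short steps, Python scripts to look and compute and a tool call to move; the robot and the scene stay as the last step left them, time stands still between calls to the robot, and variables do not carry over. Pictures are saved under pics/ and viewed, and the job is handed in when it is done.

Besides the shell and the picture viewer there is one more tool, called after "Emit:" by a JSON object that holds its "method" and its "body". carry_out: Moves the arm, as the interface text tells. Its arguments: {"type":"object","properties":{"commands":{"type":"array","items":{"type":"array","items":{"type":"array","items":{"type":"number"}}}},"claw":{"type":"number"},"grip_force":{"type":"number"}},"required":["commands"]}

```bash
mkdir -p pics
python3 - <<'E'
from plant import robot
import cv2,numpy as np
s=robot.read_state()
for k,v in s.items(): print(k,np.round(v,4))
print(robot.finger_overhang)
for n in ["side","top"]:
    im=robot.read_camera(n); cv2.imwrite(f"pics/{n}0.png",im[:,:,::-1])
    p=robot.camera_params(n); print(n,p)
E
```

```text
t 0.0
q [ 1.2026  0.1311  1.4892  0.      1.523  -0.0854]
dq [0.0002 0.0004 0.0005 0.0012 0.0007 0.0025]
joint_torque [-1.10000e-03 -5.59875e+01 -4.91729e+01  7.66000e-02  3.68000e-02
 -2.00000e-04]
tool_pos [0.1672 0.5757 0.2316]
orientation [-4.4280e-01 -3.1098e+00  2.7000e-03]
force [ 0.5937 -0.9441 -0.1396]
wrist_torque [-0.0035 -0.0184 -0.0256]
opening 0.0933
0.014
side {'mtx': array([[445.53154317,   0.        , 256.19299719],
       [  0.        , 445.53154317, 188.59565598],
       [  0.        ,   0.        ,   1.        ]]), 'R': array([[-0.99982434, -0.01392701, -0.01254293],
       [-0.00242495,  0.75971597, -0.65025054],
       [ 0.01858511, -0.6501059 , -0.75961629]]), 't': array([0.47654232, 0.08750659, 1.29106883])}
top {'mtx': array([[471.71573934,   0.        , 251.83374958],
       [  0.        , 471.71573934, 190.36897507],
       [  0.        ,   0.        ,   1.        ]]), 'R': array([[ 1.54775183e-02, -9.99879728e-01,  9.87785631e-04],
       [-9.87333167e-01, -1.54393031e-02, -1.57907714e-01],
       [ 1.57903973e-01,  1.46874603e-03, -9.87453380e-01]]), 't': array([-0.05167508,  0.46777029,  1.53656673])}
```

View pics/top0.png

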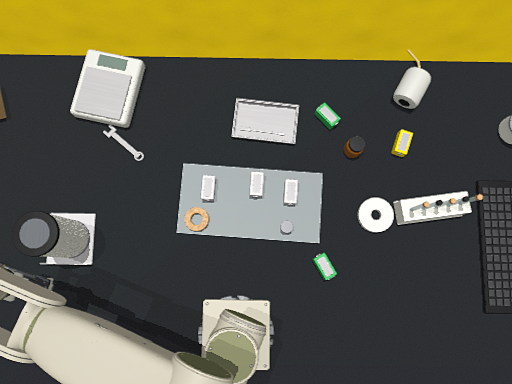

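View pics/side0.png

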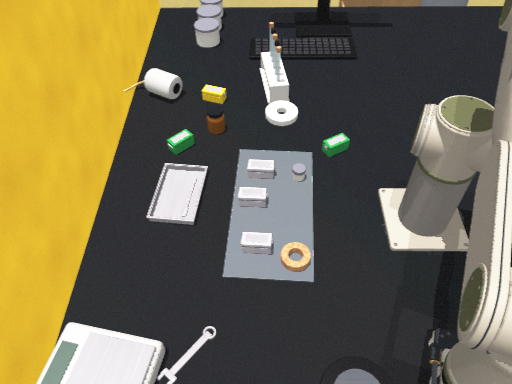

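The top view shows the tins at about (208,188), (257,185) and (291,192) and the tray at (266,121). The ring is at (197,219) and the jar at (287,227). Next I'll measure them.

```bash
cat > h.py <<'E'
import cv2,numpy as np
from plant import robot
def ray(p,uv,z):
    K,R,t=p["mtx"],p["R"],p["t"]
    d=R.T@np.linalg.solve(K,[uv[0],uv[1],1.]); c=-R.T@t
    return c+d*(z-c[2])/d[2]
def pix(p,X):
    x=p["mtx"]@(p["R"]@np.array(X)+p["t"]); return x[:2]/x[2]
E
python3 - <<'E'
from h import *
p=robot.camera_params("top"); im=cv2.imread("pics/top0.png")
cv2.imwrite("pics/top0z.png",cv2.resize(im[90:250,170:335],None,fx=4.8,fy=3.7,interpolation=cv2.INTER_NEAREST)[:600,:800])
g=im.min(axis=2)
m=(g>200).astype(np.uint8)
n,l,st,c=cv2.connectedComponentsWithStats(m)
for i in range(1,n):
    x,y,w,h,a=st[i]
    if 170<x<335 and 90<y<250 and a>30:
        print(st[i],c[i],ray(p,c[i],.047),cv2.minAreaRect(cv2.findContours((l==i).astype(np.uint8),0,1)[0][0]))
for q in [(266,121),(182,165),(323,173),(320,242),(177,234),(197,219),(287,227)]: print(q,ray(p,q,.01))
E
```

```text
[ 232  103   65   40 1904] [265.1460084  122.61029412] [ 0.70046901 -0.08596894  0.047     ] ((264.3719482421875, 122.6524429321289), (62.94597244262695, 33.9024772644043), 6.340191841125488)
[319 106  18  17 124] [327.58064516 113.94354839] [ 0.73440027 -0.29813429  0.047     ] ((327.7500305175781, 113.75001525878906), (17.677669525146484, 7.071067810058594), 45.0)
[250 172  14  24 285] [256.25263158 183.04561404] [ 0.49182385 -0.05870951  0.047     ] ((256.2970275878906, 183.13824462890625), (12.271440505981445, 23.085647583007812), 4.39870548248291)
[201 175  14  24 287] [207.42160279 186.68641115] [0.47702055 0.10317141 0.047     ] ((207.4379425048828, 186.74484252929688), (12.290731430053711, 23.335783004760742), 4.763641834259033)
[284 179  14  24 292] [290.57191781 190.74315068] [ 0.46770087 -0.17282899  0.047     ] ((290.6103820800781, 190.6241455078125), (12.331624984741211, 23.37136459350586), 3.3664605617523193)
(266, 121) [ 0.7178301  -0.08981441  0.01      ]
(182, 165) [0.55707257 0.19606006 0.01      ]
(323, 173) [ 0.53673163 -0.28644237  0.01      ]
(320, 242) [ 0.30197692 -0.27447447  0.01      ]
(177, 234) [0.32118685 0.20362061 0.01      ]
(197, 219) [0.37252641 0.13844628 0.01      ]
(287, 227) [ 0.35033154 -0.1641831   0.01      ]
```

View pics/top0z.png

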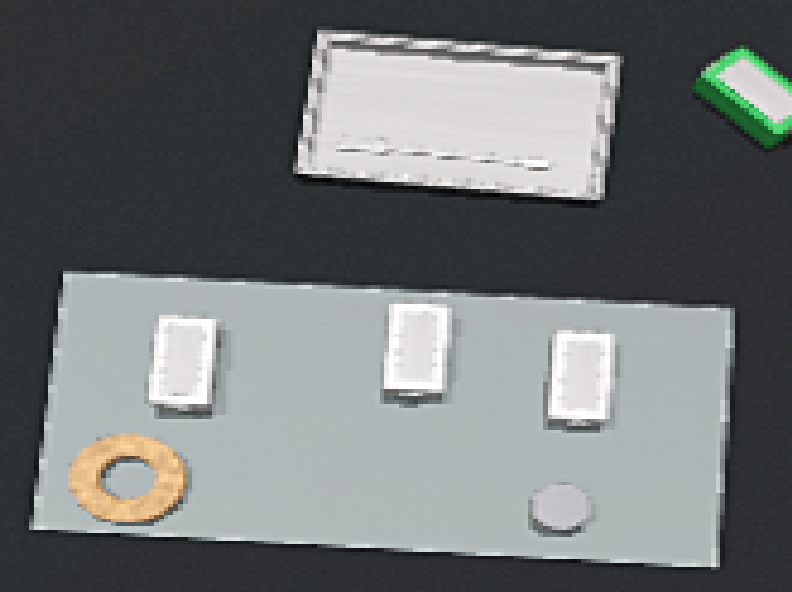

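Emit:
{"method": "carry_out", "body": {"commands": [[[0, 0, 0, -6.9], [0, 0, 0, -6.9], [-2.06, -2.87, 0, 0], [-2.06, -2.87, 0, 0], [-2.06, -2.87, 0, 0], [-2.06, -2.87, 0, 0], [-2.06, -2.87, 0, 0], [-2.06, -2.87, 0, 0], [-2.06, -2.87, 0, 0], [-2.06, -2.87, 0, 0], [-2.06, -2.87, 0, 0], [-2.06, -2.87, 0, 0], [-2.06, -2.87, 0, 0], [-2.06, -2.87, 0, 0], [-2.06, -2.87, 0, 0], [-2.06, -2.87, 0, 0], [-2.06, -2.87, 0, 0], [-2.06, -2.87, 0, 0], [0, 0, 0, 0], [0, 0, 0, 0]]], "claw": 8}}

```text
t: 1.77
tool_pos: [0.4777, 0.102, 0.232]
orientation: [-0.072, -3.14, 0.0]
force: [-0.6, 0.5, -0.6]
opening: 0.0801
```

Run:
```python
from h import *
from scipy.spatial.transform import Rotation as Ro
s=robot.read_state(); print(s["t"],s["tool_pos"],s["opening"]); print(Ro.from_rotvec(s["orientation"]).as_matrix().round(4))
p=robot.camera_params("wrist"); im=robot.read_camera("wrist")
cv2.imwrite("pics/w1.png",im[:,:,::-1]); np.savez("w1.npz",**p)
print(p, "cam", -p["R"].T@p["t"])
for X in [(.477,.103,.047),(.492,-.059,.047),(.468,-.173,.047)]: print(pix(p,X))
```

```text
1.7667 [0.47773097 0.10201938 0.23204891] 0.08006060872704836
[[-9.99e-01  4.56e-02 -1.30e-03]
 [ 4.56e-02  9.99e-01 -1.00e-04]
 [ 1.30e-03 -2.00e-04 -1.00e+00]]
{'mtx': array([[311.88617696,   0.        , 254.82020618],
       [  0.        , 311.88617696, 190.56268067],
       [  0.        ,   0.        ,   1.        ]]), 'R': array([[ 4.67884431e-02,  9.98904606e-01,  6.55507809e-04],
       [ 9.61005315e-01, -4.51922763e-02,  2.72812100e-01],
       [ 2.72542888e-01, -1.21345069e-02, -9.62067112e-01]]), 't': array([-0.12421771, -0.48690283,  0.26189254])} cam [0.40235122 0.10525533 0.38487261]
[255.73968118 172.20143628]
[112.75417641 191.80522442]
[  7.07580039 175.69271212]
```

View pics/w1.png

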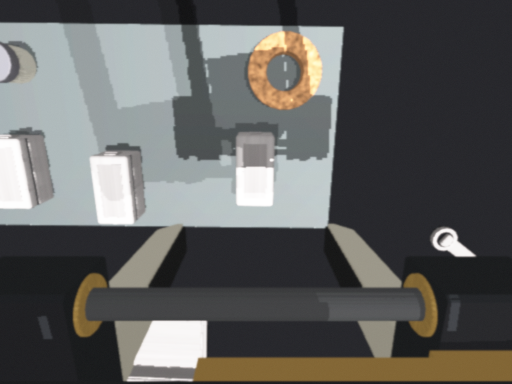

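The wrist view has the left tin's top centred at about (255,172), matching the predicted (255.7,172.2). Its edges are parallel to the tool. I'll go down and grasp.

Emit:
{"method": "carry_out", "body": {"commands": [[[0, 0.1, 3, 0], [0, 0, 3, 0], [0, 0, 3, 0], [0, 0, 3, 0], [0, 0, 3, 0], [0, 0, 2.5, 0], [0, 0, 1.5, 0], [0, 0, 1, 0], [0, 0, 0.7, 0], [0, 0, 0, 0], [0, 0, 0, 0]]]}}

```text
t: 2.73
tool_pos: [0.4778, 0.1051, 0.0263]
orientation: [0.065, 3.14, 0.0]
force: [-0.2, 0.5, -0.5]
opening: 0.0801
```

Emit:
{"method": "carry_out", "body": {"commands": [[[0, 0, 0, 0], [0, 0, 0, 0], [0, 0, 0, 0], [0, 0, 0, 0], [0, 0, 0, 0], [0, 0, 0, 0], [0, 0, 0, 0], [0, 0, 0, 0]]], "claw": 3, "grip_force": 40}}

```text
t: 3.4
tool_pos: [0.4778, 0.1042, 0.0259]
orientation: [0.066, 3.14, -0.001]
force: [-0.3, -3.3, 3.0]
opening: 0.0417
```

Emit:
{"method": "carry_out", "body": {"commands": [[[0, 0, -0.7, 0], [0, 0, -1.5, 0], [0, 0, -2, 0], [0, 0, -2, 0], [0, 0, -2, 0], [0, 0, -1.2, 0], [0, 0, -0.6, 0], [0, 0, 0, 0], [0, 0, 0, 0], [0, 0, 0, 0], [0, 0, 0, 0], [0, 0, 0, 0]]]}}

```text
t: 4.4
tool_pos: [0.4767, 0.1045, 0.1244]
orientation: [-0.066, -3.139, 0.0]
force: [0.7, 0.2, -3.4]
opening: 0.0417
```

```bash
cat >> h.py <<'E'
def still(n=6,cam="side"):
    F=[];T=[]
    for i in range(n):
        im=robot.read_camera(cam); s=robot.read_state(); F.append(s["force"]);T.append(s["wrist_torque"])
    F=np.array(F);T=np.array(T)
    print("t",s["t"],"pos",s["tool_pos"].round(4) if hasattr(s["tool_pos"],"round") else s["tool_pos"],"open",round(s["opening"],4))
    print("F",F.mean(0).round(3),F.std(0).round(3)); print("T",T.mean(0).round(4),T.std(0).round(4))
    return im
E
python3 - <<'E'
from h import *
im=still(); cv2.imwrite("pics/s2.png",im[:,:,::-1])
E
```

```text
t 4.7 pos [0.4775 0.1045 0.1255] open 0.0419
F [ 0.058  0.227 -3.442] [0.441 0.282 0.41 ]
T [ 0.0118 -0.0021  0.008 ] [0.0297 0.0421 0.0202]
```

View pics/s2.png

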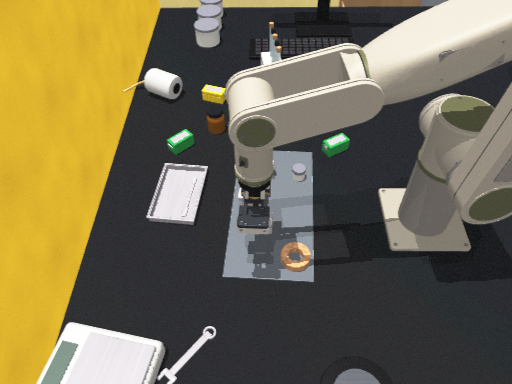

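Emit:
{"method": "carry_out", "body": {"commands": [[[-3.5, 0, 0, 0], [-3.5, 0, 0, 0], [0, 0, 0, 0], [3.5, 0, 0, 0], [3.5, 0, 0, 0], [0, 0, 0, 0], [-3.5, 0, 0, 0], [-3.5, 0, 0, 0], [0, 0, 0, 0], [3.5, 0, 0, 0], [3.5, 0, 0, 0], [0, 0, 0, 0], [-3.5, 0, 0, 0], [-3.5, 0, 0, 0], [0, 0, 0, 0], [0, 0, 0, 0], [0, 0, 0, 0], [0, 0, 0, 0], [0, 0, 0, 0], [0, 0, 0, 0]]]}}

```text
t: 6.37
tool_pos: [0.5471, 0.1017, 0.1262]
orientation: [0.065, 3.14, 0.0]
force: [0.3, 0.5, -3.5]
opening: 0.0417
```

Run:
```python
from h import *
still(12)
```

```text
t 6.9667 pos [0.5474 0.1016 0.1256] open 0.0418
F [ 0.173  0.112 -3.336] [0.397 0.379 0.423]
T [0.0162 0.0047 0.0138] [0.0314 0.0315 0.0266]
```

Emit:
{"method": "carry_out", "body": {"commands": [[[3.5, 0, 0, 0], [3.5, 0, 0, 0], [0, 0, 0, 0], [0, 0, 0, 0], [0, 0, 0, 0], [0, 0, 0, 0], [0, 0, 0, 0], [0, 0, 0, 0]]]}}

```text
t: 7.63
tool_pos: [0.4785, 0.1045, 0.1261]
orientation: [0.066, 3.14, 0.0]
force: [-0.2, 0.1, -3.9]
opening: 0.0418
```

Run:
```python
from h import *
still(12)
```

```text
t 8.2333 pos [0.4775 0.1046 0.1256] open 0.0416
F [ 0.005 -0.233 -3.566] [0.622 0.318 0.51 ]
T [ 0.0104 -0.0047 -0.0018] [0.0251 0.023  0.0373]
```

No torque shift between the ends (Ty +0.005 and −0.005 Nm, against ±0.05 expected for a loose ball). The left tin is quiet, so I'll put it back.

Emit:
{"method": "carry_out", "body": {"commands": [[[0, 0, 2.5, 0], [0, 0, 2.5, 0], [0, 0, 2, 0], [0, 0, 1.5, 0], [0, 0, 0.8, 0], [0, 0, 0.4, 0], [0, 0, 0.2, 0], [0, 0, 0.1, 0], [0, 0, 0, 0], [0, 0, 0, 0], [0, 0, 0, 0]]]}}

```text
t: 9.15
tool_pos: [0.4782, 0.1046, 0.0265]
orientation: [0.066, 3.139, 0.0]
force: [-0.4, -0.4, -3.7]
opening: 0.042
```

Emit:
{"method": "carry_out", "body": {"commands": [[[0, 0, 0, 0], [0, 0, 0, 0], [0, 0, 0, 0], [0, 0, 0, 0], [0, 0, 0, 0], [0, 0, -1, 0], [0, 0, -3, 0], [0, 0, -3, 0], [0, 0, -3, 0], [0, 0, -3, 0], [0, 0, -2, 0], [0, 0, -1, 0], [0, 0, 0, 0]]], "claw": 7.5}}

```text
t: 10.23
tool_pos: [0.4792, 0.1047, 0.189]
orientation: [0.066, 3.136, 0.001]
force: [1.0, -0.3, -0.4]
opening: 0.0751
```

Emit:
{"method": "carry_out", "body": {"commands": [[[-0.35, -2.72, -0.5, 0], [-0.35, -2.72, -0.5, 0], [-0.35, -2.72, -0.5, 0], [-0.35, -2.72, 0, 0], [-0.35, -2.72, 0, 0], [-0.35, -2.7, 0, 0], [0, 0, 0, 0], [0, 0, 0, 0]]]}}

```text
t: 10.9
tool_pos: [0.4907, -0.0601, 0.1987]
orientation: [-0.07, -3.138, -0.001]
force: [0.2, 0.3, 0.4]
opening: 0.0752
```

```bash
cat >> h.py <<'E'
def look(f,pts):
    p=robot.camera_params("wrist"); s=robot.read_state(); im=robot.read_camera("wrist")
    im=np.ascontiguousarray(im[:,:,::-1]); cv2.imwrite("pics/"+f,im)
    print(s["t"],s["tool_pos"],s["orientation"])
    for X in pts: print(X,pix(p,X).round(1))
    import pickle; pickle.dump(p,open(f+".p","wb"))
E
python3 - <<'E'
from h import *
look("w3.png",[(.477,.103,.047),(.492,-.059,.047),(.468,-.173,.047)])
E
```

```text
10.9 [ 0.49066057 -0.06010868  0.19867963] [-7.02171228e-02 -3.13779592e+00 -1.12242146e-03]
(0.477, 0.103, 0.047) [419.1 159.6]
(0.492, -0.059, 0.047) [255.9 181.7]
(0.468, -0.173, 0.047) [139.8 163.3]
```

View pics/w3.png

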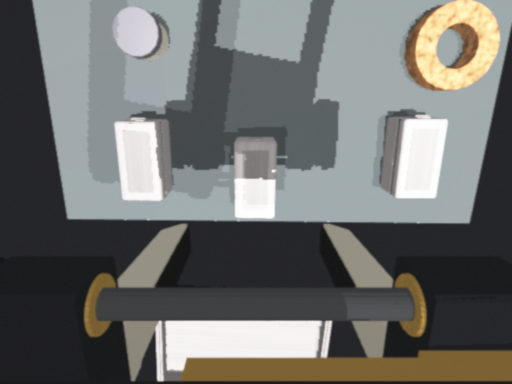

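The middle tin is centred at about (255,180), against the predicted (256,182). The left tin stands at (417,157). Next I'll descend on the middle tin.

Emit:
{"method": "carry_out", "body": {"commands": [[[0, 0.1, 3, 0], [0, 0, 3, 0], [0, 0, 3, 0], [0, 0, 3, 0], [0, 0, 2.3, 0], [0, 0, 1.3, 0], [0, 0, 1, 0], [0, 0, 0.7, 0], [0, 0, 0, 0], [0, 0, 0, 0]]]}}

```text
t: 11.78
tool_pos: [0.4919, -0.0578, 0.0279]
orientation: [0.065, 3.141, 0.0]
force: [-0.6, -0.5, 0.5]
opening: 0.0748
```

Emit:
{"method": "carry_out", "body": {"commands": [[[0, 0, 0, 0], [0, 0, 0, 0], [0, 0, 0, 0], [0, 0, 0, 0], [0, 0, 0, 0], [0, 0, 0, 0], [0, 0, 0, 0]]], "claw": 3, "grip_force": 40}}

```text
t: 12.37
tool_pos: [0.4921, -0.0585, 0.0281]
orientation: [0.066, 3.14, -0.001]
force: [-0.4, -1.4, 3.5]
opening: 0.0418
```

Emit:
{"method": "carry_out", "body": {"commands": [[[0, 0, -0.7, 0], [0, 0, -1.5, 0], [0, 0, -2, 0], [0, 0, -2, 0], [0, 0, -2, 0], [0, 0, -1.2, 0], [0, 0, -0.6, 0], [0, 0, 0, 0], [0, 0, 0, 0], [0, 0, 0, 0], [0, 0, 0, 0], [0, 0, 0, 0]]]}}

```text
t: 13.37
tool_pos: [0.4909, -0.058, 0.1264]
orientation: [-0.066, -3.139, -0.001]
force: [-1.3, -0.0, -4.2]
opening: 0.042
```

Run:
```python
from h import *
still(8)
```

```text
t 13.7667 pos [ 0.4917 -0.0582  0.1276] open 0.0417
F [ 0.034  0.04  -3.481] [0.36  0.277 0.332]
T [-0.002  -0.0073  0.0069] [0.0182 0.0331 0.0234]
```

Emit:
{"method": "carry_out", "body": {"commands": [[[-3.5, 0, 0, 0], [-3.5, 0, 0, 0], [0, 0, 0, 0], [3.5, 0, 0, 0], [3.5, 0, 0, 0], [0, 0, 0, 0], [-3.5, 0, 0, 0], [-3.5, 0, 0, 0], [0, 0, 0, 0], [3.5, 0, 0, 0], [3.5, 0, 0, 0], [0, 0, 0, 0], [-3.5, 0, 0, 0], [-3.5, 0, 0, 0], [0, 0, 0, 0], [0, 0, 0, 0], [0, 0, 0, 0], [0, 0, 0, 0], [0, 0, 0, 0], [0, 0, 0, 0]]]}}

```text
t: 15.43
tool_pos: [0.5613, -0.0611, 0.1282]
orientation: [0.066, 3.14, -0.0]
force: [1.5, -0.2, -2.9]
opening: 0.0417
```

Run:
```python
from h import *
still(12)
```

```text
t 16.0333 pos [ 0.5616 -0.0611  0.1276] open 0.042
F [ 0.004 -0.026 -3.605] [0.639 0.507 0.462]
T [ 0.0315  0.0481 -0.0055] [0.0298 0.0224 0.0256]
```

Emit:
{"method": "carry_out", "body": {"commands": [[[3.5, 0, 0, 0], [3.5, 0, 0, 0], [0, 0, 0, 0], [0, 0, 0, 0], [0, 0, 0, 0], [0, 0, 0, 0], [0, 0, 0, 0], [0, 0, 0, 0]]]}}

```text
t: 16.7
tool_pos: [0.4927, -0.0584, 0.1282]
orientation: [0.066, 3.14, -0.0]
force: [-0.3, -0.1, -3.3]
opening: 0.0417
```

Run:
```python
from h import *
still(12)
```

```text
t 17.3 pos [ 0.4917 -0.0582  0.1276] open 0.0415
F [ 0.101 -0.068 -3.135] [0.493 0.603 0.58 ]
T [ 0.0241 -0.0635  0.0085] [0.032  0.024  0.0241]
```

The middle tin shows Ty +0.048 then −0.064 Nm, a shift of 0.11 against 0.107 expected, so it is the rattler. I'll stand it back and check the right one too.

Emit:
{"method": "carry_out", "body": {"commands": [[[0, 0, 2.5, 0], [0, 0, 2.5, 0], [0, 0, 2, 0], [0, 0, 1.5, 0], [0, 0, 0.8, 0], [0, 0, 0.4, 0], [0, 0, 0.2, 0], [0, 0, 0.1, 0], [0, 0, 0, 0], [0, 0, 0, 0], [0, 0, 0, 0]]]}}

```text
t: 18.22
tool_pos: [0.4928, -0.0584, 0.0289]
orientation: [0.066, 3.139, -0.001]
force: [-0.1, 0.4, 2.8]
opening: 0.0421
```

Emit:
{"method": "carry_out", "body": {"commands": [[[0, 0, 0, 0], [0, 0, 0, 0], [0, 0, 0, 0], [0, 0, 0, 0], [0, 0, 0, 0], [0, 0, -1, 0], [0, 0, -3, 0], [0, 0, -3, 0], [0, 0, -3, 0], [0, 0, -3, 0], [0, 0, -2.5, 0], [0, 0, -1, 0], [0, 0, 0, 0]]], "claw": 7.5}}

```text
t: 19.3
tool_pos: [0.4936, -0.0586, 0.1963]
orientation: [0.066, 3.135, -0.002]
force: [0.4, -0.7, -0.1]
opening: 0.0749
```

Emit:
{"method": "carry_out", "body": {"commands": [[[0.75, -2.8, 0, 0], [0.75, -2.8, 0, 0], [0.75, -2.8, 0, 0], [0.75, -2.8, 0, 0], [0, 0, 0, 0], [0, 0, 0, 0], [0, 0, 0, 0]]]}}

```text
t: 19.88
tool_pos: [0.4564, -0.1682, 0.191]
orientation: [-0.067, -3.139, -0.002]
force: [-0.2, 0.2, 0.6]
opening: 0.0753
```

Run:
```python
from h import *
look("w4.png",[(.477,.103,.047),(.492,-.059,.047),(.465,-.170,.047)])
```

```text
19.8833 [ 0.4563609  -0.1682368   0.19104817] [-6.70846281e-02 -3.13878645e+00 -2.25942920e-03]
(0.477, 0.103, 0.047) [528.9 190.5]
(0.492, -0.059, 0.047) [364.3 211.7]
(0.465, -0.17, 0.047) [253.3 190.7]
```

View pics/w4.png

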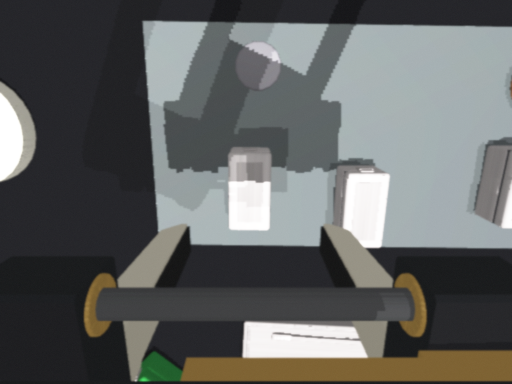

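The right tin is centred at about (249,191), which puts it near (0.467,−0.173). The middle tin stands upright at (363,207).

Emit:
{"method": "carry_out", "body": {"commands": [[[-1.1, -0.4, 3, 0], [0, 0, 3, 0], [0, 0, 3, 0], [0, 0, 2.7, 0], [0, 0, 2, 0], [0, 0, 1.2, 0], [0, 0, 1, 0], [0, 0, 0.6, 0], [0, 0, 0, 0], [0, 0, 0, 0]]]}}

```text
t: 20.77
tool_pos: [0.4685, -0.1733, 0.0284]
orientation: [0.065, 3.14, -0.001]
force: [0.3, -0.0, -0.8]
opening: 0.0749
```

Emit:
{"method": "carry_out", "body": {"commands": [[[0, 0, 0, 0], [0, 0, 0, 0], [0, 0, 0, 0], [0, 0, 0, 0], [0, 0, 0, 0], [0, 0, 0, 0], [0, 0, 0, 0]]], "claw": 3, "grip_force": 40}}

```text
t: 21.35
tool_pos: [0.468, -0.1735, 0.0279]
orientation: [0.066, 3.141, -0.001]
force: [-0.4, -1.1, 2.5]
opening: 0.0421
```

Emit:
{"method": "carry_out", "body": {"commands": [[[0, 0, -0.7, 0], [0, 0, -1.5, 0], [0, 0, -2, 0], [0, 0, -2, 0], [0, 0, -2, 0], [0, 0, -1.2, 0], [0, 0, -0.6, 0], [0, 0, 0, 0], [0, 0, 0, 0], [0, 0, 0, 0], [0, 0, 0, 0], [0, 0, 0, 0]]]}}

```text
t: 22.35
tool_pos: [0.4671, -0.1729, 0.1264]
orientation: [-0.066, -3.139, -0.001]
force: [0.6, -0.2, -4.3]
opening: 0.0418
```

Run:
```python
from h import *
still(8)
```

```text
t 22.75 pos [ 0.4679 -0.1733  0.1277] open 0.042
F [ 0.088 -0.059 -3.839] [0.549 0.57  0.474]
T [0.0122 0.0085 0.0265] [0.0262 0.0443 0.0292]
```

Emit:
{"method": "carry_out", "body": {"commands": [[[-3.5, 0, 0, 0], [-3.5, 0, 0, 0], [0, 0, 0, 0], [3.5, 0, 0, 0], [3.5, 0, 0, 0], [0, 0, 0, 0], [-3.5, 0, 0, 0], [-3.5, 0, 0, 0], [0, 0, 0, 0], [3.5, 0, 0, 0], [3.5, 0, 0, 0], [0, 0, 0, 0], [-3.5, 0, 0, 0], [-3.5, 0, 0, 0], [0, 0, 0, 0], [0, 0, 0, 0], [0, 0, 0, 0], [0, 0, 0, 0], [0, 0, 0, 0], [0, 0, 0, 0]]]}}

```text
t: 24.42
tool_pos: [0.5375, -0.1763, 0.1282]
orientation: [0.066, 3.14, -0.001]
force: [0.8, 1.1, -2.4]
opening: 0.0417
```

Run:
```python
from h import *
still(12)
```

```text
t 25.0167 pos [ 0.5378 -0.1762  0.1276] open 0.0416
F [-0.157  0.01  -3.63 ] [0.428 0.58  0.424]
T [ 0.032  -0.0106 -0.0058] [0.0273 0.0251 0.0287]
```

Emit:
{"method": "carry_out", "body": {"commands": [[[3.5, 0, 0, 0], [3.5, 0, 0, 0], [0, 0, 0, 0], [0, 0, 0, 0], [0, 0, 0, 0], [0, 0, 0, 0], [0, 0, 0, 0], [0, 0, 0, 0]]]}}

```text
t: 25.68
tool_pos: [0.4688, -0.1735, 0.1281]
orientation: [0.065, 3.14, -0.001]
force: [0.2, -0.7, -4.5]
opening: 0.0422
```

Run:
```python
from h import *
still(12)
```

```text
t 26.2833 pos [ 0.4678 -0.1733  0.1276] open 0.0419
F [-0.141  0.03  -3.841] [0.282 0.503 0.477]
T [ 0.0246 -0.0123 -0.0002] [0.02   0.0207 0.0266]
```

The right tin is quiet (−0.011 and −0.012 Nm). I'll stand it back and return to the middle tin.

Emit:
{"method": "carry_out", "body": {"commands": [[[0, 0, 2.5, 0], [0, 0, 2.5, 0], [0, 0, 2, 0], [0, 0, 1.5, 0], [0, 0, 0.8, 0], [0, 0, 0.4, 0], [0, 0, 0.2, 0], [0, 0, 0.1, 0], [0, 0, 0, 0], [0, 0, 0, 0], [0, 0, 0, 0]]]}}

```text
t: 27.2
tool_pos: [0.4685, -0.1736, 0.0285]
orientation: [0.066, 3.139, -0.001]
force: [-0.3, -0.3, -3.8]
opening: 0.0416
```

Emit:
{"method": "carry_out", "body": {"commands": [[[0, 0, 0, 0], [0, 0, 0, 0], [0, 0, 0, 0], [0, 0, 0, 0], [0, 0, 0, 0], [0, 0, -1, 0], [0, 0, -3, 0], [0, 0, -3, 0], [0, 0, -3, 0], [0, 0, -3, 0], [0, 0, -2.5, 0], [0, 0, -1, 0], [0, 0, 0, 0]]], "claw": 7.5}}

```text
t: 28.28
tool_pos: [0.4696, -0.1741, 0.1963]
orientation: [0.066, 3.135, -0.004]
force: [0.4, 0.0, 0.2]
opening: 0.0752
```

Emit:
{"method": "carry_out", "body": {"commands": [[[-0.48, 2.9, 0, 0], [-0.48, 2.9, 0, 0], [-0.48, 2.9, 0, 0], [-0.48, 2.9, 0, 0], [0, 0, 0, 0], [0, 0, 0, 0], [0, 0, 0, 0]]]}}

```text
t: 28.87
tool_pos: [0.491, -0.0583, 0.1911]
orientation: [-0.065, -3.138, -0.0]
force: [-0.8, 0.8, 0.7]
opening: 0.0749
```

Run:
```python
from h import *
look("w5.png",[(.477,.103,.047),(.492,-.059,.047),(.467,-.173,.047)])
```

```text
28.8667 [ 0.49104455 -0.05828531  0.19105131] [-6.46736851e-02 -3.13846981e+00 -7.02650436e-05]
(0.477, 0.103, 0.047) [421.4 161.1]
(0.492, -0.059, 0.047) [254.2 183.1]
(0.467, -0.173, 0.047) [135.1 162.9]
```

View pics/w5.png

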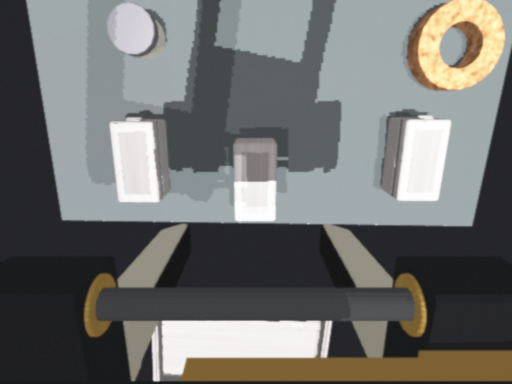

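All three tins are upright, with the middle one between the jaws at (255,182).

Emit:
{"method": "carry_out", "body": {"commands": [[[0, 0, 3, 0], [0, 0, 3, 0], [0, 0, 3, 0], [0, 0, 2.7, 0], [0, 0, 2, 0], [0, 0, 1.2, 0], [0, 0, 1, 0], [0, 0, 0.5, 0], [0, 0, 0, 0], [0, 0, 0, 0]]]}}

```text
t: 29.75
tool_pos: [0.4926, -0.0585, 0.0295]
orientation: [0.066, 3.14, -0.0]
force: [-0.3, 0.5, 0.8]
opening: 0.0747
```

Emit:
{"method": "carry_out", "body": {"commands": [[[0, 0, 0, 0], [0, 0, 0, 0], [0, 0, 0, 0], [0, 0, 0, 0], [0, 0, 0, 0], [0, 0, 0, 0], [0, 0, 0, 0]]], "claw": 3, "grip_force": 45}}

```text
t: 30.33
tool_pos: [0.4921, -0.0582, 0.0289]
orientation: [0.066, 3.141, -0.0]
force: [-0.9, 0.1, 3.0]
opening: 0.042
```

Emit:
{"method": "carry_out", "body": {"commands": [[[0, 0, -0.7, 0], [0, 0, -1.5, 0], [0, 0, -2, 0], [0, 0, -2, 0], [0, 0, -2, 0], [0, 0, -1.2, 0], [0, 0, -0.6, 0], [0, 0, 0, 0], [0, 0, 0, 0], [0, 0, 0, 0]]]}}

```text
t: 31.17
tool_pos: [0.4909, -0.058, 0.1271]
orientation: [-0.066, -3.138, -0.001]
force: [-0.2, -0.7, -3.6]
opening: 0.0416
```

Emit:
{"method": "carry_out", "body": {"commands": [[[-0.6, -0.06, 0, 0], [-1.2, -0.12, 0, 0], [-1.8, -0.2, 0, 0], [-2.2, -0.22, 0, 0], [-2.2, -0.22, 0, 0], [-2.2, -0.22, 0, 0], [-2.2, -0.22, 0, 0], [-2.2, -0.22, 0, 0], [-2.2, -0.22, 0, 0], [-2, -0.2, 0, 0], [-1.5, -0.15, 0, 0], [-1.1, -0.1, 0, 0], [-0.7, -0.07, 0, 0], [-0.4, 0, 0, 0], [0, 0, 0, 0], [0, 0, 0, 0], [0, 0, 0, 0], [0, 0, 0, 0], [0, 0, 0, 0], [0, 0, 0, 0]]]}}

```text
t: 32.83
tool_pos: [0.7156, -0.0898, 0.1289]
orientation: [0.066, 3.141, -0.0]
force: [1.0, 0.3, -2.9]
opening: 0.0417
```

Run:
```python
from h import *
im=still(12); cv2.imwrite("pics/s6.png",im[:,:,::-1])
im=robot.read_camera("top"); cv2.imwrite("pics/t6.png",im[:,:,::-1])
s=robot.read_state(); print(s["dq"],s["orientation"])
p=robot.camera_params("top")
for q in [(234,97.5),(299.6,104.7),(296,144),(231.7,137)]: print(ray(p,q,.022))
```

```text
t 33.4333 pos [ 0.7157 -0.0898  0.1286] open 0.0421
F [ 0.146 -0.186 -3.331] [0.344 0.421 0.491]
T [ 0.0112  0.0025 -0.0132] [0.025  0.0249 0.0299]
[-0.00061145  0.00035406  0.00036672  0.00010131  0.00073838 -0.00156886] [-6.58136486e-02 -3.14087893e+00  1.64253552e-05]
[0.79706139 0.02271578 0.022     ]
[ 0.77454907 -0.20543802  0.022     ]
[ 0.6340281  -0.19304369  0.022     ]
[0.65526807 0.02756634 0.022     ]
```

View pics/s6.png

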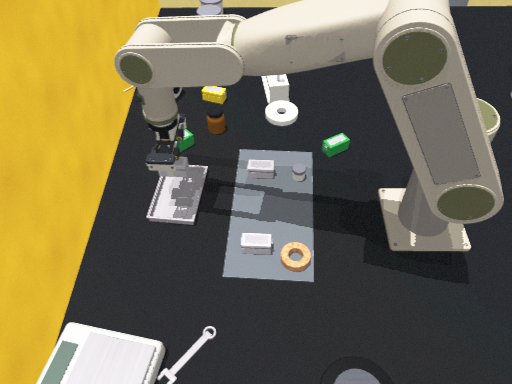

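View pics/t6.png

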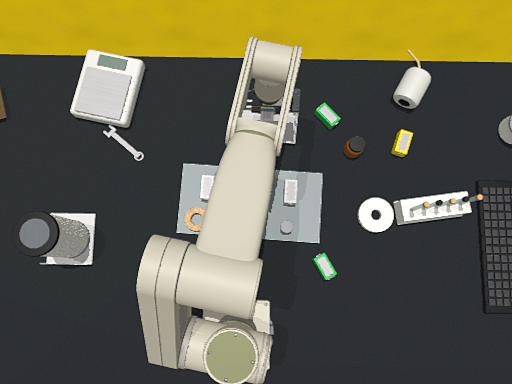

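Ty here is about 0, so the ball may have rolled to mid-tin during the gentle carry. There's plenty of time, so I'll confirm with one sharp stroke and back.

Emit:
{"method": "carry_out", "body": {"commands": [[[3.5, 0, 0, 0], [3.5, 0, 0, 0], [0, 0, 0, 0], [0, 0, 0, 0], [0, 0, 0, 0], [0, 0, 0, 0], [0, 0, 0, 0], [0, 0, 0, 0]]]}}

```text
t: 34.15
tool_pos: [0.6472, -0.0871, 0.1295]
orientation: [0.066, 3.139, -0.001]
force: [0.7, 1.1, -3.5]
opening: 0.0417
```

Run:
```python
from h import *
still(12)
```

```text
t 34.75 pos [ 0.6458 -0.0869  0.1286] open 0.0415
F [-0.106  0.14  -3.313] [0.475 0.586 0.454]
T [ 0.025  -0.0513 -0.0053] [0.0211 0.0363 0.0373]
```

Emit:
{"method": "carry_out", "body": {"commands": [[[-3.5, 0, 0, 0], [-3.5, 0, 0, 0], [0, 0, 0, 0], [0, 0, 0, 0], [0, 0, 0, 0], [0, 0, 0, 0], [0, 0, 0, 0], [0, 0, 0, 0]]]}}

```text
t: 35.42
tool_pos: [0.7154, -0.0898, 0.1298]
orientation: [0.066, 3.14, -0.0]
force: [-0.5, 0.7, -3.3]
opening: 0.0417
```

Run:
```python
from h import *
still(12)
look("w7.png",[(.477,.103,.047),(.467,-.173,.047)])
```

```text
t 36.0167 pos [ 0.7157 -0.0898  0.1285] open 0.0413
F [-0.019  0.132 -3.664] [0.584 0.589 0.486]
T [ 0.0162  0.0613 -0.0106] [0.0306 0.028  0.0313]
36.0167 [ 0.71574166 -0.08980791  0.1285434 ] [-6.58581993e-02 -3.14077198e+00 -3.32012153e-05]
(0.477, 0.103, 0.047) [ 573.4 -209.2]
(0.467, -0.173, 0.047) [  91.4 -205.2]
```

View pics/w7.png

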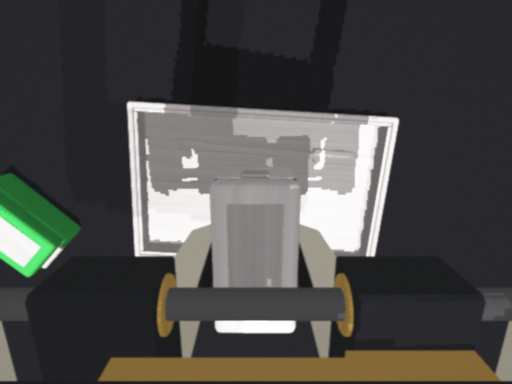

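The rattle is confirmed: Ty −0.051 then +0.061 Nm. The tin is upright in the jaws, and the tray centre of about (0.715,−0.087) agrees with the TCP. Handing in.

Run:
```python
from plant import robot
print(robot.close_job()); print(robot.read_state()["t"])
```

```text
the job is handed in; nothing more can be done
None
the job is handed in; nothing more can be done
```

The middle tin is the rattler. It is held upright and still over the middle of the steel tray, and I handed the job in at about 36 s. `close_job()` gives no verdict, so I don't know how it was judged.

**Shaking:** I lifted, shook and stood back each tin in turn, left to right. The ball's position shows as a shift in wrist torque between the two ends of a stroke:

| Tin | Torque at the two ends (Nm) | Result |
|---|---|---|
| Left | +0.005 / −0.005 | quiet |
| Middle | +0.048 / −0.064 | rattles |
| Right | −0.011 / −0.012 | quiet |

A loose ball should shift the torque by about 0.107 Nm; the middle tin's shift was 0.11.

**Holding:** The tool is at (0.716, −0.090) against a measured tray centre of about (0.715, −0.087). The tin's centre is about 10 cm above the rim, gripped with 45 N.

**Last checks:** The last side view, taken before the final strokes, showed both quiet tins standing on the mat and the bystanders in view where they were.

**One disagreement:** After the gentle carry to the tray the torque read about 0, as if nothing were loose. I repeated one sharp stroke and back over the tray, which gave −0.051 / +0.061 Nm and confirmed the loose ball.

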